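# Knock the drill bushing out of its jig block

### The job

Set the blue jig block over the upright knock-out post and press it gently down until it sits flat on the stand's grey seat, so that the post pokes the sunk brass bushing up out of the block from below. Then pull the bushing out of the block, leaving the block seated on the stand, and stand the bushing upright in the red tray without disturbing the other things on the bench.

Things in the scene. Friction and masses are not known exactly. Their poses are not given: they have to be found in the camera images.
- block_mid (a point): Centre of the blue jig block, half-way up. The block is 64 (x) x 46 (y) x 40 (z) mm, 0.3 kg, and lies on the bench, z up. A round recess, 28 mm in diameter and 28 mm deep, opens at its top centre; the 12 mm thick floor below has a 16 mm round access hole on the same axis, open to the underside.
- bushing_mid (a point): Centre of the brass bushing, half-way up: a cylinder 26 mm in diameter, 24 mm high, 0.09 kg. It starts on the recess floor, its top 4 mm below the block's top, too deep to grasp. Four spring plungers in the recess grip it (8 to 20 N to push it up) and let go after 16 mm. With the block fully seated it stands on the post, 18 mm higher in the block than before, 14 mm proud of its top.
- seat (a point): Middle of the top of the knock-out stand's grey seat, 60 (x) x 36 (y) mm, 25 mm above the bench, on a fixed base plate 130 x 90 x 10 mm. A rigid steel post, 13 mm in diameter with a square-edged top 30 mm above the seat, stands in a slot along the seat's x axis. It is clamped anywhere up to 14 mm either way along x from this point (0 in y): only feel or sight tells where.
- tray: Red open tray for pulled bushings, outside 130 (x) x 110 (y) x 16 (z) mm, walls and floor 4 mm thick; origin at the centre of its underside.
- spray_can: Bystander: spray can 66 mm in diameter, 190 mm tall; origin under its centre.
- tin: Bystander: grey tin with a yellow lid, 72 mm in diameter, 75 mm tall; origin under its centre.
- bolt: Bystander: big hexagon bolt standing on its head, 42 mm across, 59 mm tall; origin under its centre.
- nut: Bystander: steel hexagon nut 42 mm across, 16 mm tall; origin under its centre.
- collar: Bystander: copper pipe collar 42 mm in diameter, 22 mm tall; origin under its centre.
- wrench: Bystander: wrench 180 mm long lying along its own x; origin under its middle.
- hammer: Bystander: hammer lying along its own x; origin under its middle.

How it is judged:
On the way:
1. the block sits on the seat over the post and the bushing has been poked up at least 15 mm in it (z of block_mid in the frame of seat below 0.0225 m and horizontal distance between block_mid and seat below 0.018 m and angle between block_mid's own z axis and vertical below 0.08 rad and z of bushing_mid in the frame of block_mid above 0.019 m and horizontal distance between bushing_mid and block_mid below 0.006 m), for 0.2 s.
At the end, for the whole second after the job is handed in: The block sits flat on the stand's seat over the post (within 2.5 mm of fully down, within 18 mm of the seat's middle, upright to 0.08 rad), and the bushing stands upright (0.1 rad) and at rest on the tray's floor inside its walls (z of block_mid in the frame of seat below 0.0225 m and horizontal distance between block_mid and seat below 0.018 m and angle between block_mid's own z axis and vertical below 0.08 rad and x of bushing_mid in the frame of tray between -0.055 and 0.055 m and y of bushing_mid in the frame of tray between -0.045 and 0.045 m and z of bushing_mid in the frame of tray below 0.022 m and angle between bushing_mid's own z axis and vertical below 0.1 rad and linear speed of bushing below 0.02 m/s); the robot touches nothing.
It fails at once if the block is rammed against the stand (over 50 N) (contact force between block and stand above 50 N).
It fails at once if the bushing is rammed against the post (over 50 N) (contact force between bushing and stand above 50 N).
It fails at once if a bystander is moved by more than 30 mm (distance of any of spray_can, tin, bolt, nut, collar, wrench, hammer from where it was at the start of the episode above 0.03 m).
It also fails if it takes over 72 s, if anything falls off the work surface, if the arm or the gripper's body presses on something with over 40 N, if the wrist force passes 120 N, or if a joint passes its speed limit or range.

### The arm

A 7-joint arm with a two-finger parallel gripper is mounted at the origin on the work surface. World frame = base frame: x ahead of the robot, y to its left, z up, the work surface at z = 0. Lengths are in m, angles in rad, forces in N, time in s.
With the tool pointing down it reaches from about 0.425 to 0.825 m from the base axis. Payload 3.6 kg.
Tool frame: the origin (TCP) lies where the fingers leave the gripper's body, on its centre line; the fingertips stand 73 mm ahead of it and the grasp point (between the pads) lies 54 mm ahead of it; x points along the fingers, y is the direction in which the jaws open and shut, and the axes are right-handed (so a half turn about x gives the same grasp; the last joint's range is limited). The gripper opens to 85 mm and grips with 20 to 120 N. Pads are 22 mm wide; open, the fingers measure 114 mm over their backs; the gripper's body (76 mm by 85 mm) begins 54 mm behind the grasp point. The pads swing forward as they close: fully open they stand 13 mm farther back than shut.
Start: joints at [-1.26, 0.615, -0.013, 1.423, 0.008, 1.103, -0.04], TCP at [0.215, 0.613, 0.304] pointing down, gripper open.
Joint ranges: [-3.12, 3.12], [-0.3, 2.06], [-1.34, 1.32], [0.26, 2.42], [-1.36, 4.5], [0.01, 1.98], [-2.84, 2.84]. Speed limits (rad/s): [2.79, 2.79, 3.14, 3.14, 3.14, 3.14, 3.14].

### API

Orientations are given as a unit quaternion [x, y, z, w].
In Python, from station import arm, snapshot, camera_info, ticket gives the robot as it stands. Calls block until the motion is done:
- arm.movep(position, orientation): joint-space move of the TCP to a pose.
- arm.line_to(position, velocity=0.15, ori=None): straight line of the TCP; ori=None keeps the orientation; velocity is the mean speed in m/s.
- arm.move_j(angles): joint-space move.
- arm.move_gripper(opening, effort=None): opening from 0.0 (shut) to 1.0 (fully open); effort is the grip in N (None keeps the last); returns when the fingers have stopped.
- arm.pause(seconds).
- arm.ik(position, orientation): joint angles nearest the present ones, or None.
- snapshot(name): name is "scene" or "top" or "wrist"; returns the picture (384x512x3 uint8, blue, green, red); there is no depth.
- camera_info(name): a dict with "fx", "fy", "cx", "cy" (pixels), "R" (3x3) and "t" (3): a world point X has camera coordinates R X + t; the wrist camera has in their place "T_tool_cam" (4x4, takes a point from camera to tool coordinates, whose origin is the TCP and whose axes are the tool frame's). Camera axes: x right, y down, z forward; pixel columns grow to the right and rows downward; lengths in m; the calibration is good to about 2 mm. A picture is of the moment at which its call begins: read the wrist's pose just before it. camera_info takes no time and is no camera call.
A pose or a line that the arm cannot do raises arm.MotionError and nothing moves.
- ticket.finish_job(): hands the job in, once; it reports no verdict.
Readings, each from a call of its own:
- arm.read_time(): time.
- arm.read_joint_positions(): joint angles.
- arm.read_dq(): joint speeds.
- arm.read_effort(): joint torques, N m.
- arm.read_tool_pos(): TCP position.
- arm.read_eef_rot(): TCP orientation.
- arm.read_ft_force(): force on the tool from outside, world axes, zero at the start.
- arm.read_wrist_torque(): the same for the moment, N m.
- arm.read_opening(): opening from 0.0 (shut) to 1.0 (fully open).
Only numpy, scipy, OpenCV 4.12 (cv2) and the standard library are available. Lean on these libraries where they do the work, as an engineer would, in place of code of your own. Each camera call takes 0.05 s, during which the arm holds its last target.

## Working session

There is one attempt and no reset: what is moved stays moved. The work goes in short steps, each a Python script; the robot and the scene stay as the last script left them, time stands still between calls to the robot, and variables do not carry over. Pictures are saved under pics/ and viewed, and the job is handed in when it is done.

```bash
mkdir -p pics; ls; python3 - <<'E'
from station import arm, snapshot, camera_info
import cv2, numpy as np
for n in ["scene","top"]:
    im=snapshot(n); cv2.imwrite(f"pics/{n}0.png",im)
    c=camera_info(n); print(n,{k:np.round(np.array(v),4).tolist() for k,v in c.items()})
print(camera_info("wrist")); print(arm.read_time(),arm.read_tool_pos(),arm.read_eef_rot())
E
```

```text
pics
scene {'fx': 406.3291, 'fy': 406.3291, 'cx': 250.8534, 'cy': 191.6116, 'R': [[0.5364, 0.8439, 0.0146], [0.5881, -0.3613, -0.7236], [-0.6053, 0.3967, -0.6901]], 't': [-0.3289, -0.2891, 1.5122]}
top {'fx': 369.3396, 'fy': 369.3396, 'cx': 252.8415, 'cy': 191.3112, 'R': [[-0.0161, -0.9996, 0.0219], [-0.9918, 0.0132, -0.1268], [0.1265, -0.0238, -0.9917]], 't': [0.0037, 0.6031, 0.8836]}
{'fx': 323.36922958912663, 'fy': 323.36922958912663, 'cx': 251.9782142058117, 'cy': 184.0556275188508, 'T_tool_cam': array([[-5.87567011e-04, -2.95774728e-01,  9.55257539e-01,
        -6.99358609e-02],
       [ 9.99999755e-01,  1.90801974e-04,  6.74165073e-04,
        -1.94021589e-04],
       [-3.81666015e-04,  9.55257700e-01,  2.95774543e-01,
        -7.51019873e-02],
       [ 0.00000000e+00,  0.00000000e+00,  0.00000000e+00,
         1.00000000e+00]])}
0.1 [0.21459395 0.61299564 0.30282622] [ 0.11765566  0.69725382 -0.11929836  0.6969664 ]
```

View pics/scene0.png

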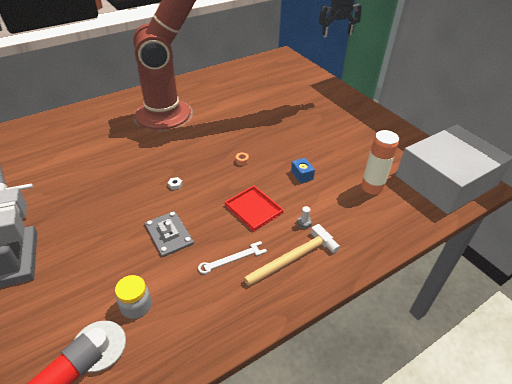

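View pics/top0.png

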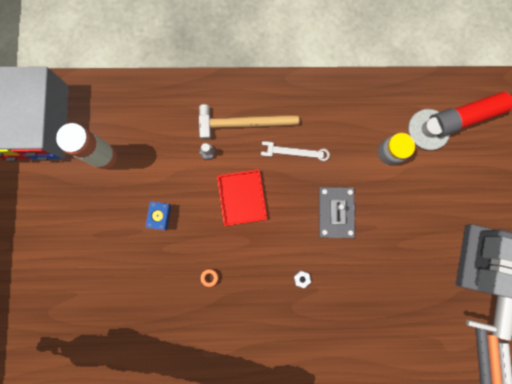

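```bash
cat > h.py <<'E'
from station import arm, snapshot, camera_info, ticket
import cv2, numpy as np
from scipy.spatial.transform import Rotation as Rn
def cam(name,T=None):
    c=camera_info(name)
    K=np.array([[c['fx'],0,c['cx']],[0,c['fy'],c['cy']],[0,0,1]])
    if 'R' in c: return K,np.array(c['R']),np.array(c['t'])
    W=T@np.array(c['T_tool_cam']); R=W[:3,:3].T
    return K,R,-R@W[:3,3]
def tool():
    T=np.eye(4);T[:3,:3]=Rn.from_quat(arm.read_eef_rot()).as_matrix();T[:3,3]=arm.read_tool_pos();return T
def onz(c,uv,z):
    K,R,t=c; C=-R.T@t; d=R.T@np.linalg.inv(K)@np.array([uv[0],uv[1],1.]); return C+d*(z-C[2])/d[2]
def tri(c1,p1,c2,p2):
    A=[];b=[]
    for (K,R,t),p in((c1,p1),(c2,p2)):
        C=-R.T@t;d=R.T@np.linalg.inv(K)@np.array([p[0],p[1],1.]);d/=np.linalg.norm(d)
        P=np.eye(3)-np.outer(d,d);A.append(P);b.append(P@C)
    X=np.linalg.lstsq(np.vstack(A),np.hstack(b),rcond=None)[0]
    return X,[px(c,X)-np.array(p) for c,p in((c1,p1),(c2,p2))]
def px(c,X):
    K,R,t=c;q=K@(R@np.asarray(X,float)+t);return q[:2]/q[2]
def crop(im,u,v,w,h,s,name):
    u=int(u);v=int(v);cv2.imwrite(f'pics/{name}.png',cv2.resize(im[v:v+h,u:u+w],None,fx=s,fy=s,interpolation=cv2.INTER_CUBIC))
def down(yaw): # tool x down, tool y (jaw) at angle yaw in world
    x=np.array([0,0,-1.]);y=np.array([np.cos(yaw),np.sin(yaw),0]);z=np.cross(x,y)
    return Rn.from_matrix(np.c_[x,y,z]).as_quat()
E
python3 - <<'E'
from h import *
im=cv2.imread('pics/top0.png');a=im[190:245,130:200];b=im[180:245,310:370];
crop(im,130,190,60,45,8,'t_block');crop(im,310,180,60,65,8,'t_stand')
im=cv2.imread('pics/scene0.png');crop(im,140,205,60,55,8,'s_stand');crop(im,280,150,45,40,8,'s_block')
c=cam('top')
for n,p,z in(('block',(157,216),.04),('stand',(337,212),.025),('tray',(242,198),.008),('tin',(400,147),.075),('bolt',(207,150),.05),('nut',(303,280),.016),('collar',(209,278),.022),('can',(73,137),.19),('wrench',(296,152),0)): print(n,onz(c,p,z).round(3))
E
```

```text
block [0.545 0.231 0.04 ]
stand [ 0.549 -0.217  0.025]
tray [0.59  0.022 0.008]
tin [ 0.703 -0.367  0.075]
bolt [0.707 0.108 0.05 ]
nut [ 0.382 -0.127  0.016]
collar [0.392 0.106 0.022]
can [0.704 0.374 0.19 ]
wrench [ 0.711 -0.122  0.   ]
```

```bash
cd pics; python3 -c "
import cv2,numpy as np
L=[cv2.copyMakeBorder(cv2.resize(cv2.imread(n+'.png'),(395,295)),0,5,0,5,cv2.BORDER_CONSTANT) for n in ('t_block','t_stand','s_block','s_stand')]
cv2.imwrite('quad.png',np.vstack([np.hstack(L[:2]),np.hstack(L[2:])]))"
```

```text
(no output)
```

View pics/quad.png

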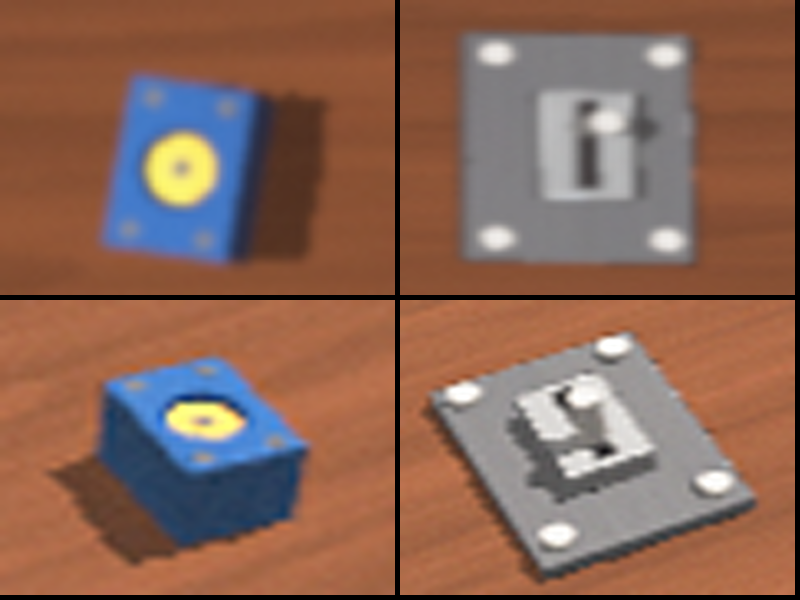

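```bash
python3 - <<'E'
from h import *
T=tool();print(T[:3,:3].round(3))
for y in(80,-100,90,-90):
  for p in((.545,.231,.22),(.549,-.217,.22),(.59,.022,.2)):
    q=arm.ik(p,down(np.radians(y)));print(y,p,None if q is None else np.round(q,2))
E
```

```text
[[-0.001  0.33   0.944]
 [-0.002  0.944 -0.33 ]
 [-1.    -0.002 -0.   ]]
80 (0.545, 0.231, 0.22) [-0.43  0.61 -0.02  1.7   0.01  0.83  0.95]
80 (0.549, -0.217, 0.22) [ 0.23  0.62  0.18  1.71 -0.14  0.83  1.87]
80 (0.59, 0.022, 0.2) [-0.08  0.64  0.01  1.72 -0.01  0.78  1.33]
-100 (0.545, 0.231, 0.22) [-0.85  0.71  0.71  1.71 -0.56  0.93 -1.67]
-100 (0.549, -0.217, 0.22) [-0.14  0.75  0.83  1.72 -0.66  0.97 -0.8 ]
-100 (0.59, 0.022, 0.2) [-0.5   0.74  0.72  1.74 -0.61  0.9  -1.26]
90 (0.545, 0.231, 0.22) [-0.4   0.62 -0.06  1.7   0.05  0.83  1.09]
90 (0.549, -0.217, 0.22) [ 0.26  0.62  0.13  1.71 -0.1   0.83  2.01]
90 (0.59, 0.022, 0.2) [-0.06  0.64 -0.03  1.72  0.03  0.78  1.47]
-90 (0.545, 0.231, 0.22) [-0.83  0.7   0.67  1.71 -0.53  0.92 -1.52]
-90 (0.549, -0.217, 0.22) [-0.14  0.75  0.84  1.72 -0.66  0.98 -0.62]
-90 (0.59, 0.022, 0.2) [-0.49  0.74  0.71  1.74 -0.6   0.89 -1.1 ]
```

```bash
python3 - <<'E'
from h import *
def shot(n):
    T=tool();im=snapshot('wrist');cv2.imwrite(f'pics/{n}.png',im);np.save(f'pics/{n}.npy',T);print(n,arm.read_time(),T[:3,3].round(4))
arm.movep((.525,.26,.22),down(np.radians(80)));shot('wb1')
arm.line_to((.525,.20,.22),velocity=.2);shot('wb2')
arm.movep((.53,-.19,.22),down(np.radians(90)));shot('ws1')
arm.line_to((.53,-.245,.22),velocity=.2);shot('ws2')
a=[cv2.imread(f'pics/{n}.png')[::1,::1] for n in('wb1','wb2','ws1','ws2')]
cv2.imwrite('pics/w4.png',cv2.resize(np.vstack([np.hstack(a[:2]),np.hstack(a[2:])]),(800,600)))
E
```

```text
wb1 1.8917 [0.5244 0.2619 0.2202]
wb2 2.3917 [0.525  0.2    0.2202]
ws1 3.8917 [ 0.5308 -0.1878  0.22  ]
ws2 4.3667 [ 0.5301 -0.2449  0.2198]
```

View pics/w4.png

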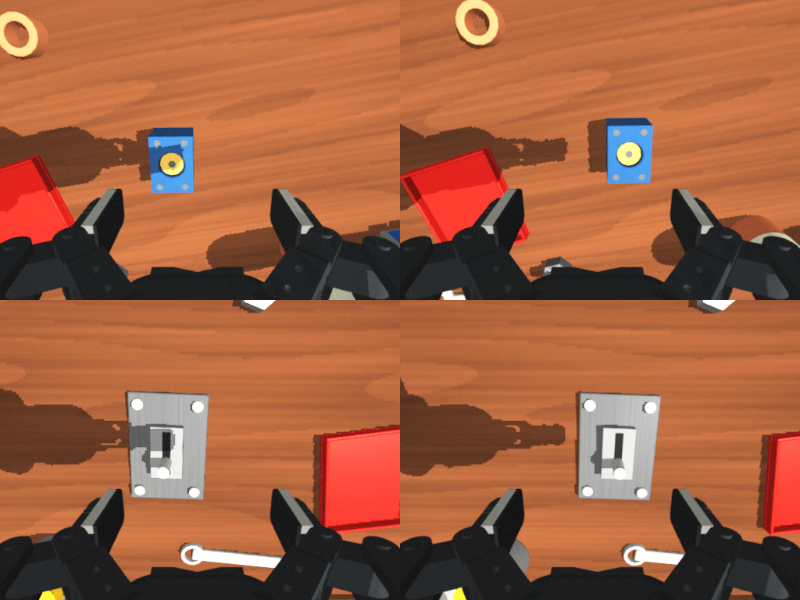

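```bash
python3 - <<'E'
from h import *
R={'wb1':(180,150),'wb2':(250,140),'ws1':(150,110),'ws2':(215,110)}
a=[]
for n,(u,v) in R.items():
    im=cv2.imread(f'pics/{n}.png')[v:v+ (110 if 'b' in n else 150),u:u+(100 if 'b' in n else 130)]
    s=4;im=cv2.resize(im,None,fx=s,fy=s,interpolation=cv2.INTER_CUBIC)
    cv2.imwrite(f'pics/z_{n}.png',im);a.append(im)
cv2.imwrite('pics/zb.png',np.hstack(a[:2]));
b=[x[:,:400] for x in a[2:]];cv2.imwrite('pics/zs.png',np.hstack(b))
E
```

```text
(no output)
```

View pics/zb.png

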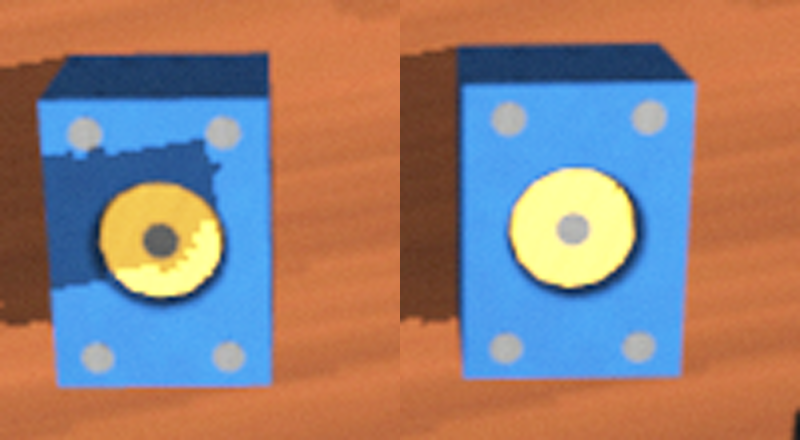

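View pics/zs.png

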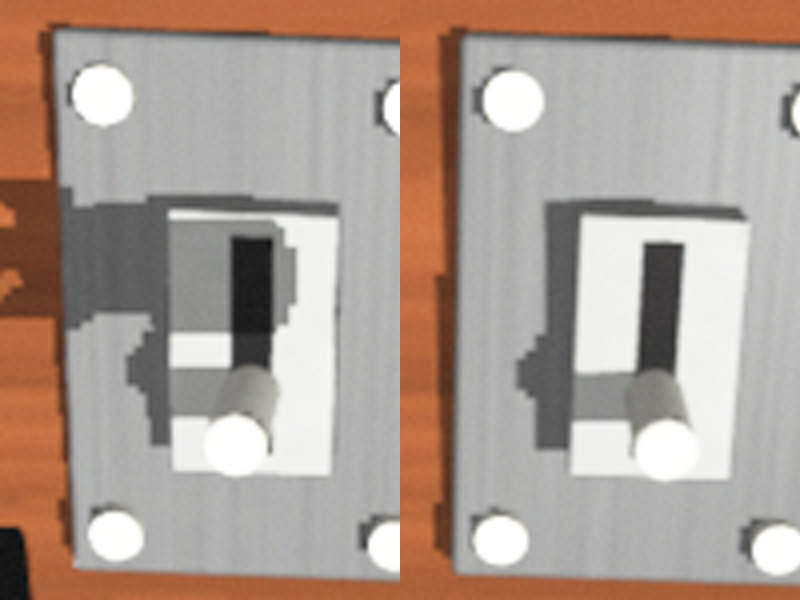

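```bash
python3 - <<'E'
from h import *
C={n:cam('wrist',np.load(f'pics/{n}.npy')) for n in('wb1','wb2','ws1','ws2')}
O={'wb1':(180,150),'wb2':(250,140),'ws1':(150,110),'ws2':(215,110)}
f=lambda n,p:np.array(O[n])+(np.array(p)+.5)/4-.5
def t2(name,a,p,b,q):
    X,r=tri(C[a],f(a,p),C[b],f(b,q));print(name,X.round(4),np.round(r,1).tolist(),'top',px(cam('top'),X).round(1),'scene',px(cam('scene'),X).round(1));return X
k=[t2('blk',*('wb1',p,'wb2',q)) for p,q in(((38,99),(60,83)),((271,99),(295,83)),((272,386),(282,378)),((57,386),(63,378)))]
print('ctr',np.mean(k,0).round(4)); d=(k[3]-k[0]+k[2]-k[1]);print('yaw',np.degrees(np.arctan2(d[1],d[0])),np.linalg.norm(d)/2)
d=(k[1]-k[0]+k[2]-k[3]);print('yawy',np.degrees(np.arctan2(d[1],d[0])),np.linalg.norm(d)/2)
t2('bush','wb1',(161,240),'wb2',(172,229))
t2('post','ws1',(236,445),'ws2',(266,449))
k=[t2('seat',*('ws1',p,'ws2',q)) for p,q in(((168,214),(180,214)),((338,215),(349,220)),((331,473),(330,480)),((173,470),(170,474)))]
print('ctr',np.mean(k,0).round(4)); d=(k[3]-k[0]+k[2]-k[1]);print('yaw',np.degrees(np.arctan2(d[1],d[0])),np.linalg.norm(d)/2)
for n in('ws1','ws2'):
  print(n,onz(C[n],f(n,(236,445) if n=='ws1' else (266,449)),.055))
for n,p in(('wb1',(161,240)),('wb2',(172,229))): print(n,onz(C[n],f(n,p),.036))
E
```

```text
blk [0.5103 0.2129 0.0381] [[-0.0, -0.1], [0.0, 0.1]] top [164.5 230. ] scene [291.1 161.5]
blk [0.5187 0.2592 0.0373] [[-0.0, -0.1], [0.0, 0.1]] top [145.7 226.9] scene [304.6 158.2]
blk [0.5801 0.2486 0.0423] [[0.0, 0.2], [-0.0, -0.2]] top [150.  201.7] scene [314.5 169. ]
blk [0.5727 0.2031 0.0411] [[0.0, 0.0], [-0.0, -0.1]] top [168.6 204.5] scene [301.  173.1]
ctr [0.5455 0.2309 0.0397]
yaw -9.343745505497955 0.06285859666153003
yawy 80.29464551298567 0.04658365117313391
bush [0.5456 0.2308 0.0356] [[0.0, 0.0], [-0.0, -0.0]] top [157.7 215.8] scene [302.6 166.4]
post [ 0.5592 -0.2219  0.0543] [[0.0, -0.1], [0.0, 0.1]] top [341.6 207.1] scene [167.4 222.9]
seat [ 0.5191 -0.2385  0.0247] [[-0.0, -0.6], [0.0, 0.6]] top [345.9 223.9] scene [156.8 223.2]
seat [ 0.5199 -0.2028  0.0241] [[-0.0, 0.1], [0.0, -0.1]] top [331.7 223.7] scene [169.3 218.4]
seat [ 0.578  -0.2049  0.0278] [[-0.0, 0.4], [0.0, -0.4]] top [331.9 200.6] scene [177.6 231.7]
seat [ 0.5781 -0.2403  0.0252] [[0.0, -0.0], [-0.0, 0.0]] top [345.5 200.5] scene [165.2 237.9]
ctr [ 0.5488 -0.2216  0.0255]
yaw -1.9362065537412732 0.058635149504229954
ws1 [ 0.55896029 -0.22180809  0.055     ]
ws2 [ 0.55885267 -0.22196464  0.055     ]
wb1 [0.54548004 0.23087585 0.036     ]
wb2 [0.54551708 0.23077993 0.036     ]
```

```bash
python3 - <<'E'
from h import *
q=down(np.radians(80.5))
arm.move_gripper(1.0)
arm.movep((.5455,.2308,.2),q)
arm.line_to((.5455,.2308,.083),velocity=.1)
print(arm.read_time(),arm.read_tool_pos(),arm.read_ft_force())
arm.move_gripper(0.0,effort=100);print(arm.read_opening(),arm.read_ft_force())
arm.line_to((.5455,.2308,.2),velocity=.1);print(arm.read_time(),arm.read_opening(),arm.read_ft_force())
T=tool();np.save('pics/g1.npy',T);im=snapshot('wrist');cv2.imwrite('pics/g1.png',im)
crop(im,150,120,200,150,4,'g1z')
E
```

```text
7.6417 [0.54594451 0.23099481 0.08367339] [ 0.4562872  -0.33658908  0.51637648]
0.5138169873813011 [-0.99530142 -0.26250745  4.88484408]
9.4083 0.5192871622424438 [ 0.02965106 -1.01855739 -4.14499334]
```

View pics/g1z.png

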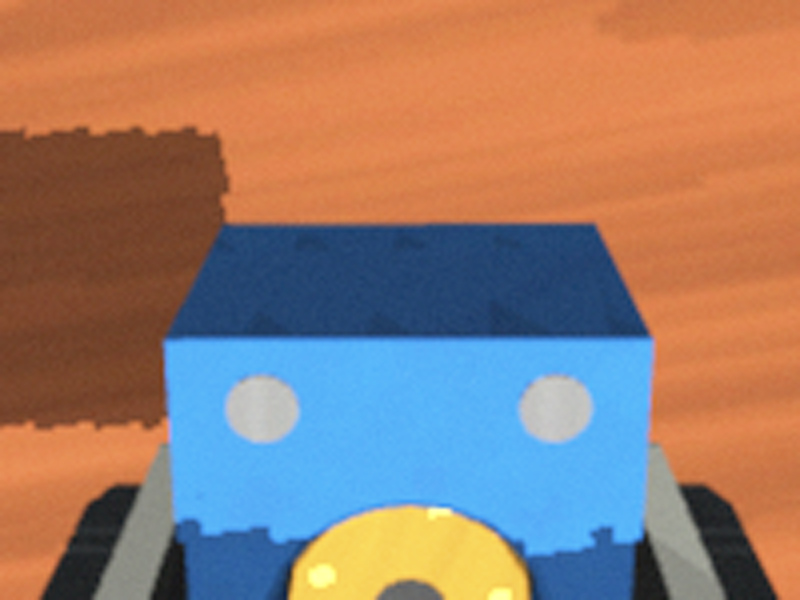

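```bash
python3 - <<'E'
from h import *
im=cv2.imread('pics/g1.png');crop(im,150,200,200,150,4,'g1y')
E
```

```text
(no output)
```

View pics/g1y.png

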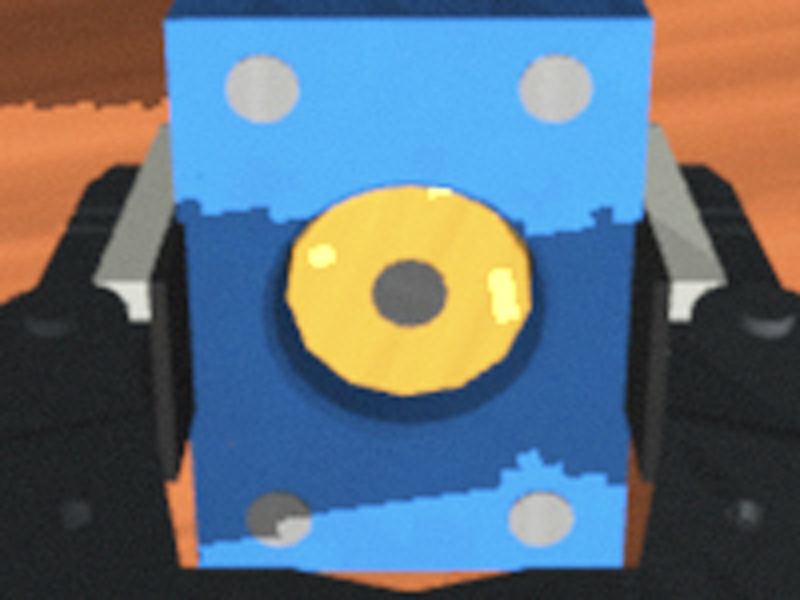

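```bash
python3 - <<'E'
from h import *
T=np.load('pics/g1.npy');print(T[:3,3])
c=cam('wrist',T);z=T[2,3]-.0477
u=np.array([150,200])+(np.array([408.5,292])+.5)/4-.5
X=onz(c,u,z);b=T[:3,:3].T@(X-T[:3,3]);print('bush in tool',b)
q=down(np.radians(88.2));Rm=Rn.from_quat(q).as_matrix()
off=(Rm@b)[:2];tgt=np.array([.5590,-.2219])-off;print('tgt',tgt);np.save('tgt.npy',tgt)
arm.movep((*tgt,.2),q)
arm.line_to((*tgt,.150),velocity=.1)
arm.pause(.3);print(arm.read_time(),arm.read_tool_pos(),arm.read_ft_force(),arm.read_opening())
for n in('scene','top'):
    im=snapshot(n);cv2.imwrite(f'pics/h_{n}.png',im)
crop(cv2.imread('pics/h_scene.png'),120,180,90,70,8,'h_sz')
E
```

```text
[0.54502061 0.23057809 0.19915695]
bush in tool [ 0.04770058 -0.00027609 -0.00011984]
tgt [ 0.55912845 -0.22162781]
12.0667 [ 0.55939686 -0.22174173  0.15061653] [-0.51018576  0.50779424 -4.02754786] 0.5209724139111522
```

View pics/h_sz.png

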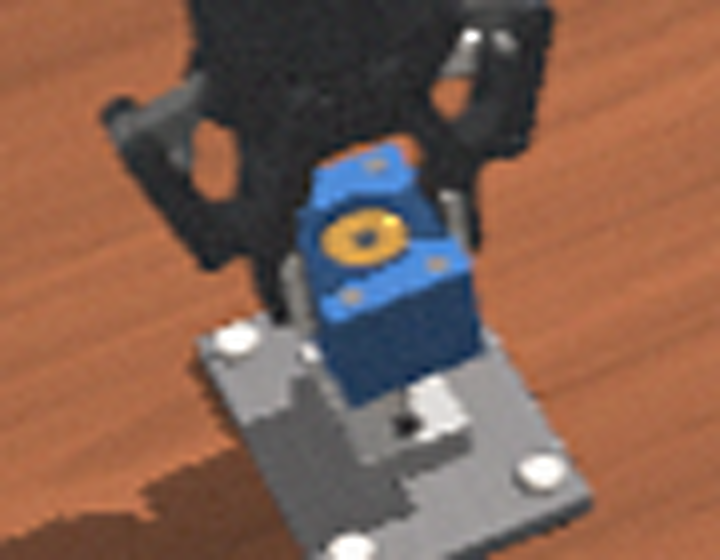

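```bash
python3 - <<'E'
from h import *
tgt=np.load('tgt.npy');F0=arm.read_ft_force();z=.150
while z>.1275:
    z-=.0015;arm.line_to((*tgt,z),velocity=.03)
    f=arm.read_ft_force()-F0;p=arm.read_tool_pos();print(round(z,4),p.round(4),f.round(1))
    if f[2]>6 or np.hypot(f[0],f[1])>6: print('STOP');break
print(arm.read_time(),arm.read_wrist_torque())
E
```

```text
0.1485 [ 0.559  -0.2216  0.1483] [-1.2 -0.6 -0.1]
0.147 [ 0.559  -0.2216  0.1468] [ 0.2 -0.7  0.8]
0.1455 [ 0.559  -0.2216  0.1453] [-0.4 -0.1  0.7]
0.144 [ 0.559  -0.2216  0.1439] [-0.3 -1.  -0.4]
0.1425 [ 0.559  -0.2216  0.1424] [-0.5  0.6 -0.2]
0.141 [ 0.559  -0.2216  0.1409] [-0.6 -0.2  1. ]
0.1395 [ 0.559  -0.2216  0.1394] [-0.5 -0.1  0.9]
0.138 [ 0.559  -0.2216  0.1379] [ 0.2  0.2 -0.3]
0.1365 [ 0.559  -0.2216  0.1364] [-0.6 -1.6  0.5]
0.135 [ 0.559  -0.2216  0.1348] [-1.1 -1.  -0.1]
0.1335 [ 0.559  -0.2216  0.1334] [-1.2 -0.2  1.3]
0.132 [ 0.559  -0.2216  0.1319] [-0.3 -1.1 -0.2]
0.1305 [ 0.559  -0.2216  0.1304] [-1.1 -0.7  0.6]
0.129 [ 0.559  -0.2215  0.1289] [-0.5 -0.2  0.6]
0.1275 [ 0.5591 -0.2216  0.1274] [-1.5 -0.4  0. ]
15.9167 [-0.03656472  0.01354629  0.01570503]
```

The post went cleanly into the hole. Now I'll press, watching the force.

```bash
python3 - <<'E'
from h import *
tgt=np.load('tgt.npy');F0=arm.read_ft_force();z=.1275
while z>.104:
    z-=.001 if z>.1105 else .0004;arm.line_to((*tgt,z),velocity=.02)
    f=arm.read_ft_force()-F0;p=arm.read_tool_pos();print(round(z,4),p.round(4),f.round(1))
    if f[2]>28 or np.hypot(f[0],f[1])>12: print('STOP');break
    if z<.1102 and f[2]>15: print('seat?');break
print(arm.read_time(),arm.read_wrist_torque(),arm.read_opening())
cv2.imwrite('pics/p1.png',snapshot('scene'));crop(cv2.imread('pics/p1.png'),120,180,90,70,8,'p1z')
E
```

```text
0.1265 [ 0.5593 -0.2217  0.1268] [1.4 0.8 2.7]
0.1255 [ 0.5594 -0.2217  0.1267] [-0.3  0.4 10.1]
0.1245 [ 0.5596 -0.2217  0.1263] [-2.7  0.9 13.5]
0.1235 [ 0.5598 -0.2218  0.1256] [-2.   0.6 13.7]
0.1225 [ 0.5599 -0.2218  0.1249] [-2.5  0.8 16.5]
0.1215 [ 0.5598 -0.2219  0.1239] [-2.   1.1 17.5]
0.1205 [ 0.5598 -0.2219  0.1229] [-2.6  1.8 16.7]
0.1195 [ 0.5598 -0.2219  0.1219] [-3.5  2.  18.1]
0.1185 [ 0.5598 -0.2219  0.1209] [-3.3  1.3 17.2]
0.1175 [ 0.5598 -0.2219  0.12  ] [-2.6  1.1 16.5]
0.1165 [ 0.5598 -0.2219  0.1189] [-3.2  0.3 17.6]
0.1155 [ 0.5598 -0.2219  0.1179] [-1.8  0.9 16.8]
0.1145 [ 0.5598 -0.2219  0.1169] [-3.3  1.9 16.2]
0.1135 [ 0.5597 -0.2219  0.1158] [-2.6  1.  16.3]
0.1125 [ 0.5597 -0.2219  0.1146] [-1.8  0.6 15. ]
0.1115 [ 0.5597 -0.2219  0.1135] [-2.7  0.9 14.9]
0.1105 [ 0.5596 -0.2218  0.1122] [-2.3  1.3 13.7]
0.1101 [ 0.5595 -0.2218  0.1117] [-2.2  0.1 12.2]
0.1097 [ 0.5593 -0.2216  0.1094] [ 2.  -0.   1.4]
0.1093 [ 0.5593 -0.2216  0.1089] [ 2.2 -0.8  1.3]
0.1089 [ 0.5593 -0.2217  0.1088] [ 2.8 -0.4  2.1]
0.1085 [ 0.5593 -0.2216  0.1088] [0.8 0.4 4.9]
0.1081 [ 0.5593 -0.2217  0.1088] [-0.6  0.4  9.9]
0.1077 [ 0.5592 -0.2216  0.1088] [-0.5 -0.2 11.9]
0.1073 [ 0.5593 -0.2216  0.1088] [-1.7  0.8 14.9]
0.1069 [ 0.5593 -0.2216  0.1088] [-2.5  1.4 16.7]
seat?
22.4167 [0.38215702 0.67102665 0.01737372] 0.5215740881161326
```

View pics/p1z.png

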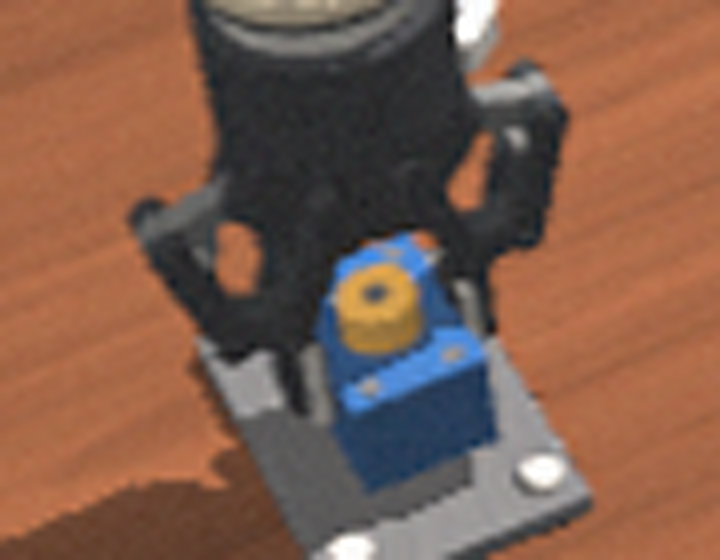

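```bash
python3 - <<'E'
from h import *
tgt=np.load('tgt.npy')
arm.line_to((*tgt,.1088),velocity=.02);arm.pause(.2);print(arm.read_ft_force())
arm.move_gripper(1.0);print(arm.read_ft_force(),arm.read_tool_pos())
arm.line_to((*tgt,.2),velocity=.12);print(arm.read_time(),arm.read_opening())
arm.line_to((tgt[0]-.03,tgt[1],.24),velocity=.15)
T=tool();np.save('pics/r1.npy',T);im=snapshot('wrist');cv2.imwrite('pics/r1.png',im);crop(im,190,140,130,110,6,'r1z')
im=snapshot('top');cv2.imwrite('pics/r1t.png',im);crop(im,205,160,75,75,7,'tray')
E
```

```text
[-0.10957423 -0.34652457  2.88509223]
[-0.38038789  0.06087354  0.03127915] [ 0.5590925  -0.22163826  0.10870293]
24.3083 0.9986501933586202
```

View pics/r1z.png

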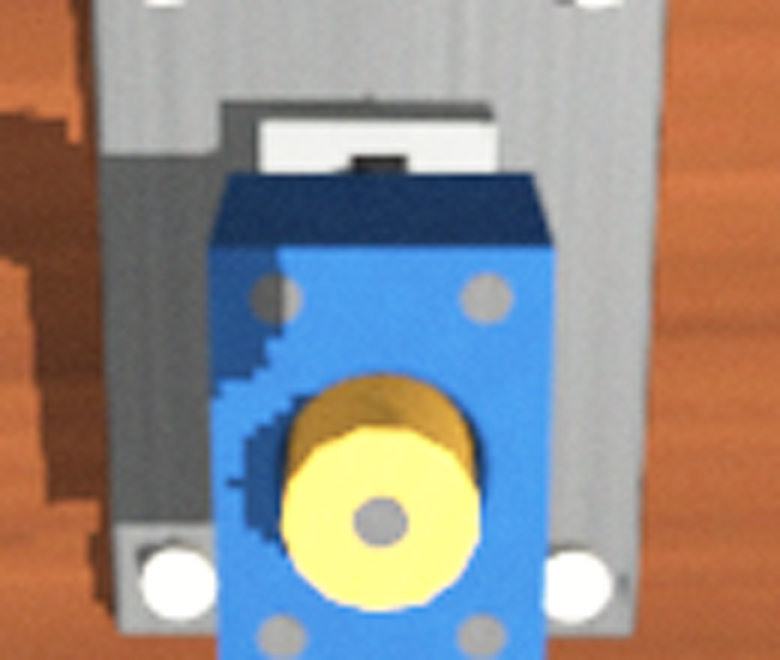

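View pics/tray.png

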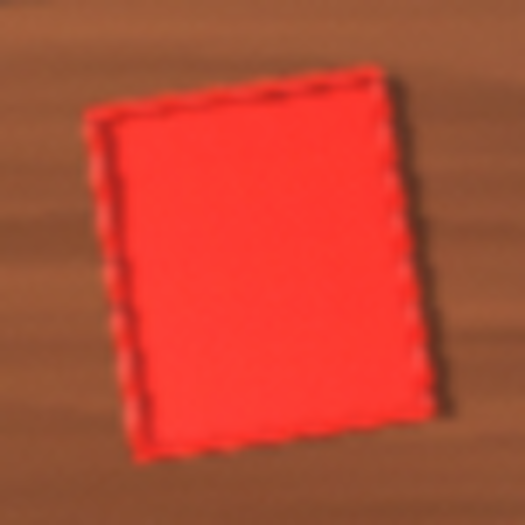

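```bash
python3 - <<'E'
from h import *
c=cam('wrist',np.load('pics/r1.npy'));u=np.array([190,140])+(np.array([380,522])+.5)/6-.5
print('bush',onz(c,u,.079))
ct=cam('top');cs=cam('scene')
P=[onz(ct,np.array([205,160])+(np.array(p)+.5)/7-.5,.016) for p in((83,110),(383,67),(437,412),(135,460))]
print(np.round(P,4),np.mean(P,0));print([px(cs,p).round(1).tolist() for p in P])
# independent outline of the tray from the first scene picture
im=cv2.imread('pics/scene0.png');m=cv2.inRange(im,(0,0,120),(60,60,255));m[:,:210]=0;m[:180]=0
k=max(cv2.findContours(m,0,2)[0],key=cv2.contourArea);a=cv2.boxPoints(cv2.minAreaRect(k));print(cv2.approxPolyDP(k,4,True)[:,0].tolist())
E
```

```text
bush [ 0.56015001 -0.22198233  0.079     ]
[[ 0.6486  0.0871  0.016 ]
 [ 0.6633 -0.0232  0.016 ]
 [ 0.5361 -0.0405  0.016 ]
 [ 0.5205  0.0689  0.016 ]] [0.59212855 0.02308587 0.016     ]
[[283.8, 209.1], [253.7, 228.1], [224.5, 201.9], [253.7, 185.1]]
[[253, 186], [225, 206], [254, 231], [282, 210]]
```

```bash
python3 - <<'E'
from h import *
q=down(np.radians(88.2));x,y=.5597,-.2218
arm.move_gripper(.6)
arm.line_to((x,y,.2),velocity=.15)
arm.line_to((x,y,.142),velocity=.08)
print(arm.read_ft_force(),arm.read_tool_pos())
arm.move_gripper(0.0,effort=45);print(arm.read_time(),arm.read_opening(),arm.read_ft_force(),arm.read_tool_pos())
for z in np.arange(.144,.172,.004):
    arm.line_to((x,y,z),velocity=.03);print(round(z,3),arm.read_ft_force().round(1),round(arm.read_opening(),3))
arm.line_to((x,y,.2),velocity=.1);print(arm.read_time(),arm.read_ft_force(),arm.read_opening())
T=tool();np.save('pics/k1.npy',T);im=snapshot('wrist');cv2.imwrite('pics/k1.png',im);im2=snapshot('scene');crop(im2,120,170,90,80,4,'k1s')
a=cv2.resize(im[120:360,120:400],(420,360));b=cv2.imread('pics/k1s.png');b=cv2.resize(b,(380,360));cv2.imwrite('pics/k1z.png',np.hstack([a,b]))
E
```

```text
[0.76713449 0.44592789 0.31318244] [ 0.56007161 -0.22191517  0.14237612]
27.05 0.282325713586771 [-1.10261445  0.38207532  4.84713439] [ 0.56010695 -0.2218561   0.14284181]
0.144 [-0.4  0.  -1.1] 0.276
0.148 [-0.4 -0.6 -1.1] 0.275
0.152 [-0.2  0.4 -2. ] 0.276
0.156 [ 0.1 -0.5 -1.1] 0.271
0.16 [-0.2  0.5 -0.7] 0.275
0.164 [-0.9  0.1 -0.8] 0.272
0.168 [-0.6  0.1 -2.1] 0.272
29.4667 [-0.89607177 -0.24027767 -1.43702605] 0.27406444569121474
```

View pics/k1z.png

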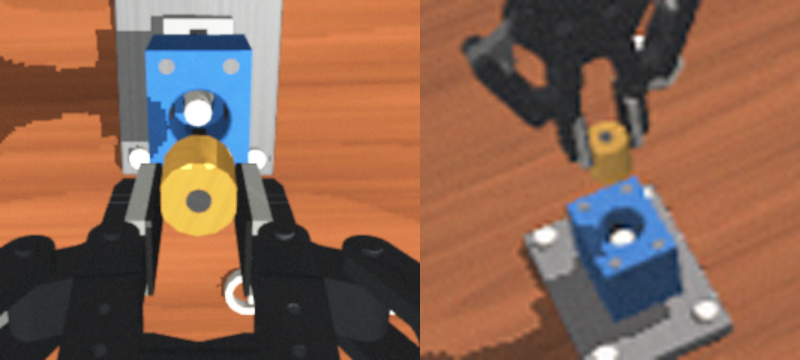

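```bash
python3 - <<'E'
from h import *
q=down(np.radians(88.2));x,y=.592,.023
arm.movep((x,y,.2),q);arm.line_to((x,y,.105),velocity=.1);arm.pause(.3)
F0=arm.read_ft_force();z=.105
while z>.086:
    z-=.001;arm.line_to((x,y,z),velocity=.03);f=arm.read_ft_force()-F0
    if z<.095:print(round(z,4),arm.read_tool_pos()[2].round(4),f.round(1))
    if f[2]>4: break
print(arm.read_time())
im2=snapshot('scene');crop(im2,210,160,90,80,8,'q1s')
E
```

```text
0.095 0.0949 [-0.6  0.2 -1.2]
0.094 0.0939 [ 0.   0.3 -1.6]
0.093 0.0929 [-0.7 -0.2 -1.1]
0.092 0.092 [-0.9 -0.1 -0.6]
0.091 0.0919 [-1.9 -0.3  6.3]
35.4417
```

View pics/q1s.png

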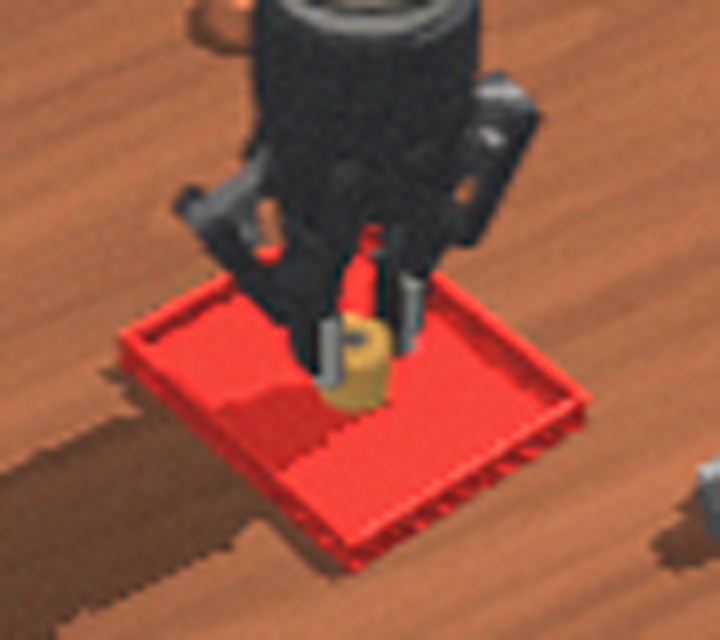

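Contact is at the expected height, with the bushing over the middle of the tray. Releasing.

```bash
python3 - <<'E'
from h import *
x,y=.592,.023
arm.line_to((x,y,.0918),velocity=.02)
arm.move_gripper(.6);arm.pause(.3);arm.line_to((x,y,.2),velocity=.1)
arm.line_to((x-.05,y,.26),velocity=.15)
T=tool();np.save('pics/e1.npy',T);w=snapshot('wrist');s=snapshot('scene');t=snapshot('top')
for n,i in(('w',w),('s',s),('t',t)): cv2.imwrite(f'pics/e1{n}.png',i)
a=cv2.resize(w,(400,300));b=cv2.resize(s,(400,300));c=cv2.resize(s[160:240,130:290],(400,200));d=cv2.resize(t[60:300],(400,200))
cv2.imwrite('pics/e1.png',np.vstack([np.hstack([a,b]),np.hstack([c,d])]));print(arm.read_time())
E
```

```text
38.475
```

View pics/e1.png

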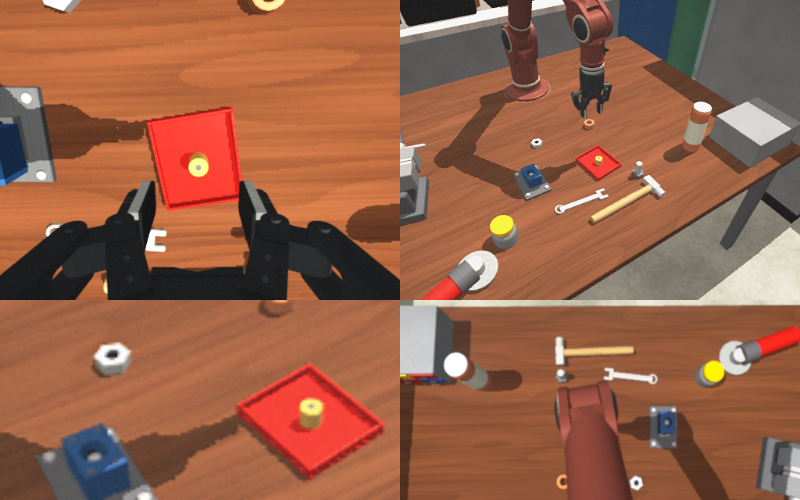

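```bash
python3 - <<'E'
from h import *
s=cv2.imread('pics/e1s.png');c=cam('scene');y=np.radians(-1.8)
S=8;u0,v0=140,195;z=cv2.resize(s[v0:v0+70,u0:u0+70],None,fx=S,fy=S,interpolation=cv2.INTER_CUBIC)
z=cv2.convertScaleAbs(z,alpha=1.5)
for h in(.025,.065):
    p=[]
    for a,b in((1,1),(1,-1),(-1,-1),(-1,1)):
        X=np.array([.5592,-.2219,h]);X[:2]+=np.array([[np.cos(y),-np.sin(y)],[np.sin(y),np.cos(y)]])@[a*.032,b*.023]
        p.append((px(c,X)-[u0,v0]+.5)*S)
    cv2.polylines(z,[np.int32(p)],True,(0,255,0),1)
cv2.imwrite('pics/chk.png',z)
cw=cam('wrist',np.load('pics/e1.npy'));w=cv2.imread('pics/e1w.png')
print(onz(cw,(198.5*1.28,165*1.28),.028), px(c,(.592,.023,.028)))
E
```

```text
[0.58889521 0.02346623 0.028     ] [253.85778889 202.44604586]
```

View pics/chk.png

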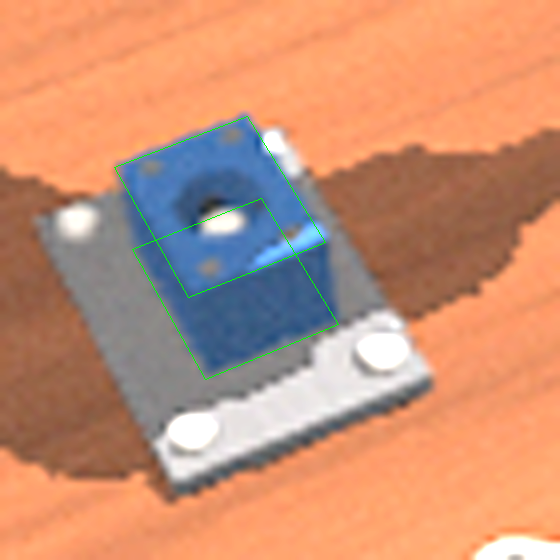

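The seated-block model lines up with the picture to within about a pixel, so I'm handing in.

```bash
python3 -c "
from station import ticket,arm
print(arm.read_ft_force());print(ticket.finish_job())"
```

```text
[-0.28420169  0.90623561 -0.79674616]
the job is handed in; nothing more can be done
None
```

The job is done and handed in: the block sits on the stand's seat over the post, and the bushing stands upright in the red tray. The handed-in state came at about 38.5 s of the 72 s allowed.

- **Finding the post:** two wrist views put it about 10 mm along +x from the seat's middle, and the top camera agreed within about half a pixel.
- **Pressing:** the bushing moved up at 18 N or less, and the block stopped firmly on the seat. The TCP came to rest at 0.1088 m against 0.1087 m expected. I stopped pressing at about 17 N.
- **Pulling and placing:** the bushing came out with no noticeable drag. It touched the tray floor at about the expected height, and I released it near the tray's middle.

**Last checks:**
- The outline of a fully seated block matched the scene picture to about a pixel.
- The bushing looked upright in both the wrist and scene views, within a few millimetres of the tray's centre.
- The wrist force read about zero and the gripper was well clear.
- No bystander looked moved, judged by eye only; in the final top view the arm covers part of the tray area.

**Small disagreements:**
- The last wrist reading of the bushing was about 3 mm off in x from where I set it, from a rough pixel reading.
- It also read about 1 mm off in x when standing on the post. Both are well within tolerance.

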